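Dispense one coir disc and slide it to the empty place

ROBOT

A 7-joint arm with a two-finger parallel gripper is mounted at the origin on the work surface. World frame = base frame: x ahead of the robot, y to its left, z up, the work surface at z = 0. Lengths are in m, angles in rad, forces in N, time in s.
With the tool pointing down it reaches from about 0.4 to 0.85 m from the base axis. Payload 4.4 kg.
Tool frame: the origin (TCP) lies between the finger pads; the fingertips stand 25 mm ahead of it and the grasp point (between the pads) lies 6 mm ahead of it; z points along the fingers, y is the direction in which the jaws open and shut (so a half turn about z gives the same grasp; the last joint's range is limited). The gripper opens to 94 mm and grips with 3 to 60 N. Pads are 16 mm wide; open, the fingers measure 119 mm over their backs; the gripper's body (75 mm by 177 mm) begins 78 mm behind the grasp point.
Start: joints at [-1.176, 0.628, 0.038, 1.517, -0.027, 0.996, -0.02], TCP at [0.289, 0.582, 0.23] pointing down, gripper open.
Joint ranges: [-3.06, 3.06], [-0.37, 2.12], [-1.25, 1.32], [0.18, 2.47], [-1.1, 4.24], [0.23, 1.98], [-2.94, 2.94]. Speed limits (rad/s): [2.57, 2.57, 3.14, 3.14, 3.14, 3.14, 3.14].

INTERFACE

Orientations are given as a 3x3 rotation matrix whose columns are the frame's x, y, z axes.
In Python, from plant import status, snapshot, camera_model, r gives the robot as it stands.
- The arm moves only by the tool play_rows, never from a script. Its argument "targets" is a list that holds one entry, the list of rows, each a list of 7 numbers: the opening, from 0 (shut) to 1 (fully open), then the shift along the tool's x, y, z in m, then the turn, a rotation vector about the tool's x, y, z in degrees. In form: [[[grip, dx, dy, dz, ax, ay, az], ...]]. A call has 1 to 8 rows; each row is the pose to reach, as a shift and turn from the pose commanded when the call began, along the tool's axes at that moment; what a row does not reach only later rows make up. A row lasts 1/12 s, in which the tool goes at most 41.7 mm and 7.16 degrees, less where a joint would pass 70% of its speed; a pose out of reach is approached as far as the arm can. A call with a gripper value outside its range is refused whole. The fingers move at their own pace and stop on an object; the grip force is fixed at half the most. Time passes only in rows, so rows that repeat a pose let the fingers close. It gives the time, the measured TCP pose, the force and the opening at its end, in the units of the state.
- status.observe(): the state, without advancing time (a new reading comes with each control period).
- snapshot(name): name is "scene" or "top" or "wrist"; returns the picture (400x640x3 uint8, blue, green, red); there is no depth.
- camera_model(name): a dict with "mtx" (3x3 intrinsics, pixels), "R" (3x3) and "t" (3): a world point X has camera coordinates R X + t. Camera axes: x right, y down, z forward; pixel columns grow to the right and rows downward; lengths in m; the calibration is good to about 2 mm. A picture is of the moment at which its call begins: read the wrist's pose just before it. camera_model takes no time and is no camera call; for the wrist camera it gives the pose at the moment of the call.
- r.finish_job(): hands the job in, once; it reports no verdict.
The state is a dict: "time_s": time; "joints": joint angles; "joint_velocities": joint speeds; "tau": joint torques, N m; "tcp_pos": TCP position; "orientation": TCP orientation; "contact_force": force on the tool from outside, world axes, zero at the start; "torque": the same for the moment, N m; "opening": finger opening in m.
Only numpy, scipy, OpenCV 4.12 (cv2) and the standard library are available. Lean on these libraries where they do the work, as an engineer would, in place of code of your own. Each camera call takes 0.05 s, during which the arm holds its last target. There are 200 camera calls.

TASK

Press the dispenser's plunger once, all the way down, so that a single coir disc comes out onto the apron in front, and let the plunger come back up. Then gently push that disc aside along the table with the fingertips until it lies flat and wholly on the empty mat, the one that has no disc yet. Do not pinch or lift the disc, leave the other discs in the dispenser, and do not disturb the disc on the other mat or the other things on the table.

Things in the scene. Friction and masses are not known exactly. Their poses are not given: they have to be found in the camera images.
- dispenser: Bench dispenser for coir discs, white sheet metal on a 3 mm steel base plate, fixed. Origin on the table below the middle of its magazine; x points from the outlet side to the rear, y left of that, z up. Base plate x = -86 to 119 mm, 72 mm wide: its front part is the delivery apron. Behind the magazine two side sheets (y = +-28.5 mm, to 98 mm high) hold a bell crank and, at x = 93 mm, the plunger.
- magazine_top (a point): Centre of the open top of the magazine, 85 mm above the table: a square shaft, 57 x 57 mm outside, with a sight slot in its front. The outlet is the gap below its front face, 17 mm high, 51 mm wide. Only the plunger and its bushing stand higher than 98 mm.
- plunger_top (a point): Centre of the top face of the plunger's black round knob (flat top 26 mm across, knob 34 mm), 150 mm above the table when up, 93 mm behind the dispenser's origin. The plunger goes straight down 28 mm to a hard stop; it moves with the knob.
- plunger (a joint): Travel of the plunger in m: 0 up, 0.028 fully down. Spring return, about 3 N to start and 6 N at the bottom; it comes up by itself when let go. A bell crank drives a feeder tongue forward 2.15 mm for each mm, which pushes the lowest disc out towards -x of the dispenser; it is fully out only in the last 3 mm. Any second press would drive out the next disc.
- outlet (a point): Point on top of the apron (3 mm above the table) 59 mm in front of the dispenser's origin, where the centre of the ejected disc comes to rest, within about 10 mm. The magazine's front face is 30 mm behind it, so the disc's rear edge lies only some 6 mm in front of that face.
- disc0: The lowest disc in the magazine, the one that comes out: a dry, rigid compressed coir disc, brown, 48 mm across, 14 mm thick, about 18 g. Origin: centre of its underside; z is its axis. At the start it lies in the magazine on the base plate, unseen from above. Pushed off the apron it drops 3 mm onto the table.
- disc1: The next disc of the same kind, on top of disc0 in the magazine; it drops to the bottom after the press and must stay in the magazine.
- disc2: Third disc in the magazine. It must stay in the magazine.
- disc3: Fourth disc, on top of the stack, seen from above in the magazine. It must stay in the magazine.
- mat_empty: Square cream card mat, 130 x 130 mm, lying flat on the table (under 1 mm, a disc slides onto it without a step), fixed: the one with no disc on it. It lies to the left or to the right of the dispenser. Origin: centre of its underside; x and y along its sides.
- mat_served: The other mat of the same kind, which already has a disc on it. It lies on the opposite side of the dispenser.
- disc_served: The disc, of the same kind as the others, that already lies on the served mat. Origin: centre of its underside. It stays where it is.
- pot_empty: Terracotta flower pot, 60 mm across the rim, 56 mm high, empty, standing about 115 mm behind (+x of) the centre of the empty mat, off the mat. Origin: centre of its underside. It stays where it is.
- pot_served: The same kind of pot behind the served mat. It stays where it is.
- cup: Clear plastic measuring cup, 52 mm across, 58 mm high, behind the dispenser. It stays where it is.
- dropper: Orange dropper bottle with a yellow tip, 30 mm across, 78 mm high, behind the dispenser. It stays where it is.
- vial: Small glass bottle with a black cap, 28 mm across, 55 mm high, outside the left mat. It stays where it is.
- tweezers: Blue plastic tweezers, 120 mm long, 9 mm high, lying outside the right mat. It stays where it is.
Mind the look-alikes: they are no part of the job. Leave any black look-alike of the disc3 alone. Leave any turquoise look-alike of the dispenser alone.

How it is judged:
On the way, in this order (a step that is already met when the one before it is completed fails the run):
1. the plunger is pressed all the way down and one disc is out on the apron (value of joint plunger above 0.0255 m and x of disc0 in the frame of dispenser below -0.045 m), for 0.05 s.
2. the plunger is let back up, with the disc still on the apron (value of joint plunger below 0.003 m and horizontal distance between disc0 and outlet below 0.05 m), for 0.05 s.
At the end, for the whole second after the job is handed in: The ejected disc lies flat, at rest and wholly on the empty mat (centre within 42 mm of both its middle lines); plunger up (within 3 mm); the other three discs within 8 mm of the magazine axis; the served disc moved under 15 mm, the pots, cup, bottles and tweezers under 20 mm (x of disc0 in the frame of mat_empty between -0.042 and 0.042 m and y of disc0 in the frame of mat_empty between -0.042 and 0.042 m and height (world z) of disc0 below 0.004 m and angle between disc0's own z axis and vertical below 0.1 rad and linear speed of disc0 below 0.01 m/s and value of joint plunger below 0.003 m and horizontal distance between each of disc1, disc2, disc3 and dispenser below 0.008 m and distance of disc_served from where it was at the start of the episode below 0.015 m and distance of each of pot_empty, pot_served, cup, dropper, vial, tweezers from where it was at the start of the episode below 0.02 m); the robot touches nothing.
It fails at once if the ejected disc is lifted (more than 20 mm above the table) (height (world z) of disc0 above 0.02 m).
It fails at once if the ejected disc is pinched or pressed hard (more than 15 N from the fingers) (contact force between the fingers and disc0 above 15 N).
It fails at once if a second disc is driven towards the outlet (x of any of disc1, disc2, disc3 in the frame of dispenser below -0.008 m).
It fails at once if the disc already served is pushed away or lifted (distance of disc_served from where it was at the start of the episode above 0.015 m).
It fails at once if a pot, the cup, a bottle or the tweezers is knocked or carried (distance of any of pot_empty, pot_served, cup, dropper, vial, tweezers from where it was at the start of the episode above 0.02 m).
It also fails if it takes over 54 s, if anything falls off the work surface, if the arm or the gripper's body presses on something with over 40 N, if the wrist force passes 120 N, or if a joint passes its speed limit or range.

## Working session

There is one attempt and no reset: what is moved stays moved. The work goes in short steps, Python scripts to look and compute and a tool call to move; the robot and the scene stay as the last step left them, time stands still between calls to the robot, and variables do not carry over. Pictures are saved under pics/ and viewed, about 8 in all and at most 12, crops included, and the job is handed in when it is done.

Besides the shell and the picture viewer there is one more tool, called after "Call:" as a command line: name --argument value ..., lists and objects as JSON in quotes. play_rows: Moves the arm, as the interface text tells. Its arguments: {"type":"object","properties":{"targets":{"type":"array","items":{"type":"array","items":{"type":"array","items":{"type":"number"}}}}},"required":["targets"]}

```bash
mkdir -p pics; python3 - <<'E'
from plant import status, snapshot, camera_model, r
import cv2
s=status.observe()
for k,v in s.items(): print(k,v)
for n in("scene","top"):
    cv2.imwrite(f"pics/{n}0.png",snapshot(n)); print(n,camera_model(n))
E
```

```text
time_s 0.0
joints [-1.17579395  0.62931102  0.03846359  1.51834006 -0.02699086  0.99630976
 -0.0200275 ]
joint_velocities [-3.18245140e-04  1.99770736e-03 -1.70100386e-03 -3.28377784e-06
 -3.91438833e-04  1.04662644e-03  1.08685002e-03]
tau [ 3.55705952e-04 -5.49724174e+01  1.14342213e+00 -1.86630803e+01
 -5.21443121e-02  2.38360860e-02  1.71754214e-04]
tcp_pos [0.28874878 0.58166128 0.22958618]
orientation [[-8.95678493e-01  4.44701497e-01 -7.84226562e-04]
 [ 4.44702187e-01  8.95676928e-01 -1.67512631e-03]
 [-4.25175400e-05 -1.84912188e-03 -9.99998289e-01]]
contact_force [-0.70562442 -0.15646797  0.09368947]
torque [-0.01520397  0.03402798  0.06251983]
opening 0.09400757143145426
scene {'mtx': array([[442.77406225,   0.        , 324.62529754],
       [  0.        , 442.77406225, 201.72328621],
       [  0.        ,   0.        ,   1.        ]]), 'R': array([[-0.74084193,  0.67151284,  0.01495805],
       [ 0.57321051,  0.64368517, -0.50704942],
       [-0.35011847, -0.36706935, -0.86178718]]), 't': array([ 0.39592093, -0.27076978,  1.4164461 ])}
top {'mtx': array([[380.4487594 ,   0.        , 322.9297278 ],
       [  0.        , 380.4487594 , 195.00691466],
       [  0.        ,   0.        ,   1.        ]]), 'R': array([[ 8.58508605e-03, -9.99963089e-01, -3.40785624e-04],
       [-9.99291580e-01, -8.56683189e-03, -3.66462520e-02],
       [ 3.66419799e-02,  6.55155431e-04, -9.99328242e-01]]), 't': array([0.00873344, 0.55170102, 1.19259581])}
```

View pics/scene0.png

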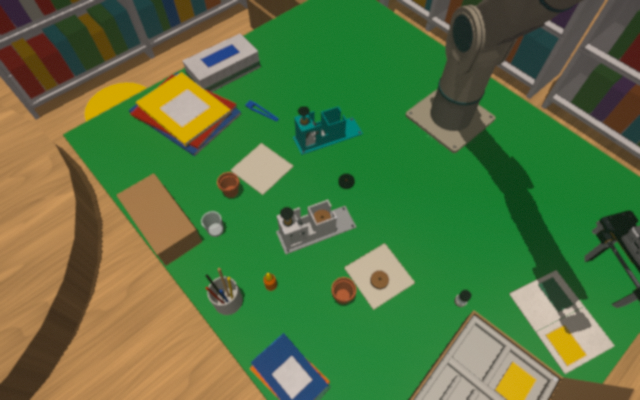

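View pics/top0.png

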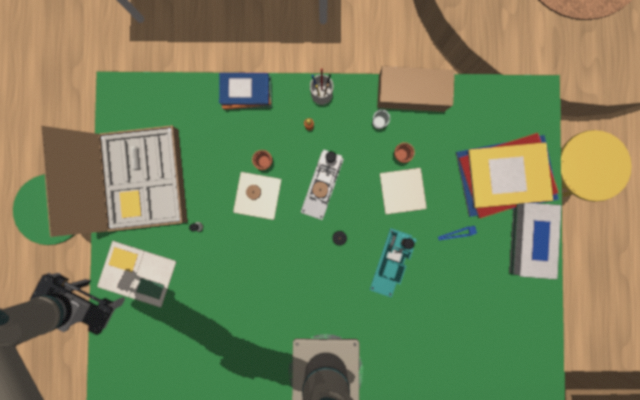

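The top view shows the white dispenser at about (322,185), its knob at (330,158), the empty mat on the right at (403,191), and the served mat with its disc at (257,195). The turquoise look-alike is at (393,262) and the black disc at (339,238). Next I'll measure these.

```bash
cat > h.py <<'E'
from plant import status, snapshot, camera_model, r
import cv2, numpy as np
def ray(cam,uv,z):
    m=cam; d=m["R"].T@np.linalg.inv(m["mtx"])@np.array([*uv,1.]); c=-m["R"].T@m["t"]
    return c+d*(z-c[2])/d[2]
def proj(m,X):
    p=m["mtx"]@(m["R"]@np.asarray(X,float)+m["t"]); return p[:2]/p[2]
E
python3 - <<'E'
from h import *
im=cv2.imread("pics/top0.png"); T=camera_model("top")
hsv=cv2.cvtColor(im,cv2.COLOR_BGR2HSV)
def cc(mask,box,z,name):
    m=np.zeros_like(mask);x0,y0,x1,y1=box;m[y0:y1,x0:x1]=mask[y0:y1,x0:x1]
    c=max(cv2.findContours(m,0,2)[0],key=cv2.contourArea); q=cv2.minAreaRect(c)
    print(name,q,ray(T,q[0],z).round(4)); 
    print("   corners",[ray(T,p,z)[:2].round(4).tolist() for p in cv2.boxPoints(q)])
ng=((hsv[...,0]<45)|(hsv[...,0]>85)|(hsv[...,1]<80)).astype(np.uint8)*255
blk=(im.max(2)<50).astype(np.uint8)*255
cc(ng,(370,162,435,222),0,"mat_e"); cc(ng,(228,171,284,225),0,"mat_s")
cc(ng,(296,140,352,225),.003,"disp"); cc(blk,(318,145,345,170),.145,"knob")
cc(ng,(385,138,420,166),.05,"pot")
for n,c in(("top",(280,130,440,230)),("scene",(210,140,370,260))):
    i=cv2.imread(f"pics/{n}0.png"); x0,y0,x1,y1=c
    k=cv2.resize(i[y0:y1,x0:x1],None,fx=4,fy=4,interpolation=2); cv2.imwrite(f"pics/{n}c.png",k[:560] )
E
```

```text
mat_e ((402.7199401855469, 190.54000854492188), (43.133514404296875, 43.133514404296875), 81.8698959350586) [ 0.5684 -0.2408  0.    ]
   corners [[0.6263, -0.1629], [0.647, -0.2993], [0.5108, -0.3186], [0.4902, -0.1827]]
mat_s ((256.85601806640625, 195.29200744628906), (43.290283203125, 43.37972640991211), 10.30484676361084) [0.5493 0.2241 0.    ]
   corners [[0.4929, 0.3034], [0.6294, 0.281], [0.6058, 0.1445], [0.4695, 0.1675]]
disp ((321.9924011230469, 184.08432006835938), (24.76224136352539, 68.66081237792969), 19.179006576538086) [0.5866 0.0168 0.003 ]
   corners [[0.4958, 0.0889], [0.7034, 0.0191], [0.6779, -0.0558], [0.4707, 0.0144]]
knob ((330.5, 160.5), (1.0, 3.0), 90.0) [ 0.6441 -0.0071  0.145 ]
   corners [[0.6454, -0.0029], [0.6455, -0.0113], [0.6427, -0.0113], [0.6426, -0.0029]]
pot ((403.75006103515625, 152.25003051757812), (19.798988342285156, 20.50609588623047), 45.0) [ 0.6836 -0.2334  0.05  ]
   corners [[0.6824, -0.1897], [0.7276, -0.2342], [0.6847, -0.2772], [0.6397, -0.2327]]
```

View pics/topc.png

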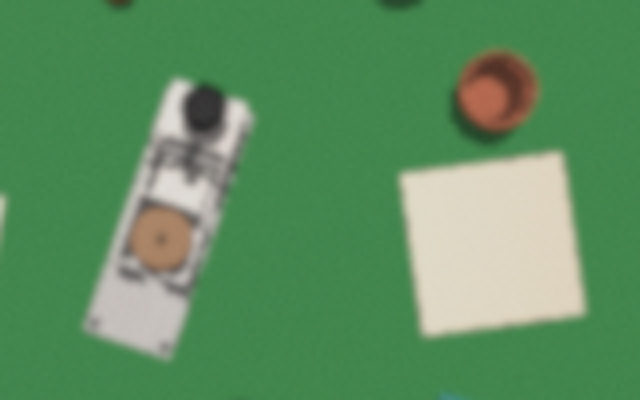

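The crop shows the knob at full-image pixel (331,157), the disc3 top at (320,190), and a clean empty mat. Next I'll cross-check the dispenser frame from these.

```bash
python3 - <<'E'
from h import *
from scipy.optimize import least_squares
T=camera_model("top");S=camera_model("scene")
def cen(n,box,f):
    i=cv2.imread(f"pics/{n}0.png");x0,y0,x1,y1=box; m=f(i[y0:y1,x0:x1].astype(int)).astype(np.uint8)
    k,l,st,c=cv2.connectedComponentsWithStats(m); j=1+st[1:,4].argmax(); print(n,st[j],c[j]+[x0,y0]); return c[j]+[x0,y0]
dark=lambda i:i.max(2)<80
brown=lambda i:(i[...,2]-i[...,0]>45)&(i[...,2]-i[...,1]>15)
kt=cen("top",(318,145,345,170),dark); ks=cen("scene",(275,200,300,225),dark)
dt=cen("top",(308,175,335,203),brown); ds=cen("scene",(308,203,335,225),brown)
f=lambda X:np.r_[proj(T,X)-kt,proj(S,X)-ks]
q=least_squares(f,[.65,0,.15]); print("knob tri",q.x,q.fun)
print("knob@.142",ray(T,kt,.142),ray(S,ks,.142))
d=ray(T,dt,.059);print("disc3",d,ray(S,ds,.059))
k=ray(T,kt,.142); v=(k-d)[:2]; print("dist",np.hypot(*v),np.degrees(np.arctan2(v[1],v[0])))
E
```

```text
top [ 9  7  9 11 82] [330.70731707 156.87804878]
scene [  5   7  14  18 173] [287.0867052  215.15606936]
top [  5   7  14  15 171] [319.78362573 189.04093567]
scene [  6   7  17  13 161] [321.36645963 215.44720497]
knob tri [ 0.65500882 -0.00694548  0.13354236] [-0.31133685  0.30732264 -0.37089486 -0.03934222]
knob@.142 [ 0.65473167 -0.00766414  0.142     ] [ 0.65700623 -0.0023692   0.142     ]
disc3 [0.5678465  0.02313592 0.059     ] [0.56508472 0.01979672 0.059     ]
dist 0.09218284074464776 -19.518992220802698
```

Two independent estimates agree. The knob-to-magazine distance is 92 mm against 93 mm nominal, and the dispenser yaw is about -19°. Moving towards the knob with fingers shut.

Call:
play_rows --targets '[[[0,-0.034,-0.021,0,0,0,4.8],[0,-0.068,-0.042,0,0,0,9.6],[0,-0.102,-0.063,0,0,0,14.4],[0,-0.136,-0.084,0,0,0,19.2],[0,-0.17,-0.105,0,0,0,24],[0,-0.204,-0.126,0,0,0,28.8],[0,-0.238,-0.147,0,0,0,33.6],[0,-0.272,-0.168,0,0,0,38.4]]]'

```text
time_s: 0.77
tcp_pos: [0.4584, 0.3089, 0.2303]
orientation: [[-0.422, 0.907, -0.0], [0.907, 0.422, -0.0], [0.0, -0.0, -1.0]]
contact_force: [0.4, 1.5, -0.2]
opening: 0.044
```

```bash
cat >> h.py <<'E'
def move(tx,ty,tz,yaw):
    """rel. move (tool axes) to TCP world pos, jaw(y) axis at yaw deg, tool down"""
    from scipy.spatial.transform import Rotation as Ro
    s=status.observe(); R=np.array(s["orientation"]); p=np.array(s["tcp_pos"])
    a=np.radians(yaw); y=np.array([np.cos(a),np.sin(a),0]); z=np.array([0,0,-1.]); G=np.c_[np.cross(y,z),y,z]
    print("t",round(s["time_s"],2),"p",p.round(4),"jawyaw",np.degrees(np.arctan2(R[1,1],R[0,1])).round(2),"F",np.round(s["contact_force"],1),"open",round(s["opening"],4))
    print("shift",(R.T@(np.array([tx,ty,tz])-p)).round(4),"turn",np.degrees(Ro.from_matrix(R.T@G).as_rotvec()).round(2))
E
python3 -c "
from h import *
move(.655,-.0075,.22,-19)"
```

```text
t 0.77 p [0.4584 0.3089 0.2303] jawyaw 24.97 F [ 0.4  1.5 -0.2] open 0.044
shift [-0.3699  0.0447  0.0103] turn [-3.000e-02  1.000e-02  4.397e+01]
```

Call:
play_rows --targets '[[[0,-0.04,0.005,0,0,0,5],[0,-0.08,0.01,0,0,0,10],[0,-0.12,0.015,0,0,0,15],[0,-0.16,0.02,0,0,0,20],[0,-0.2,0.025,0,0,0,25],[0,-0.24,0.03,0,0,0,30],[0,-0.275,0.035,0,0,0,35],[0,-0.3,0.04,0,0,0,40]]]'

```text
time_s: 1.43
tcp_pos: [0.6229, 0.0519, 0.2303]
orientation: [[0.263, 0.965, 0.0], [0.965, -0.263, -0.002], [-0.002, 0.001, -1.0]]
contact_force: [-1.0, 0.9, 0.1]
opening: 0.0006
```

```bash
python3 -c "
from h import *
move(.655,-.0075,.22,-19)
W=camera_model('wrist'); im=snapshot('wrist'); cv2.imwrite('pics/w1.png',im)
print(proj(W,[.655,-.0075,.15]),proj(W,[.5675,.023,.059]))
"
```

```text
t 1.43 p [0.6229 0.0519 0.2303] jawyaw -15.26 F [-1.   0.9  0.1] open 0.0006
shift [-0.0489  0.0466  0.0104] turn [0.05 0.11 3.74]
[368.31149825 261.05014863] [275.12607628 219.14145261]
```

View pics/w1.png

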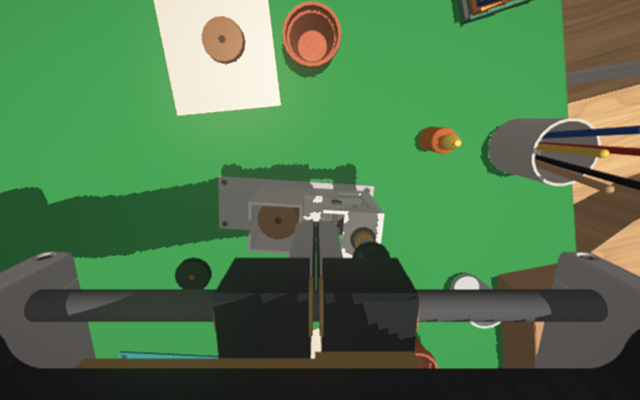

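The wrist view shows disc3 at (277,221), predicted (275,219). The knob is partly hidden behind the finger near (370,250), predicted (368,261). The estimate holds to about 2 mm, so I'll go above the knob and descend with the tips to about 5 mm above it.

Call:
play_rows --targets '[[[0,-0.02,0.02,0.005,0,0,2],[0,-0.04,0.04,0.01,0,0,3.7],[0,-0.049,0.0465,0.02,0,0,3.7],[0,-0.049,0.0465,0.035,0,0,3.7],[0,-0.049,0.0465,0.045,0,0,3.7],[0,-0.049,0.0465,0.05,0,0,3.7],[0,-0.049,0.0465,0.05,0,0,3.7]]]'

```text
time_s: 2.07
tcp_pos: [0.6528, -0.0012, 0.1786]
orientation: [[0.316, 0.949, -0.004], [0.949, -0.316, 0.001], [-0.0, -0.004, -1.0]]
contact_force: [-0.7, 0.7, -0.0]
opening: 0.0006
```

```bash
python3 -c "
from h import *
move(.655,-.0075,.175,-19)
S=camera_model('scene'); im=snapshot('scene')
cv2.imwrite('pics/s1.png',cv2.resize(im[130:260,230:390],None,fx=4,fy=4,interpolation=2))
"
```

```text
t 2.07 p [ 0.6528 -0.0012  0.1786] jawyaw -18.39 F [-0.7  0.7 -0. ] open 0.0006
shift [-0.0053  0.0041  0.0036] turn [-0.22  0.01  0.61]
```

View pics/s1.png

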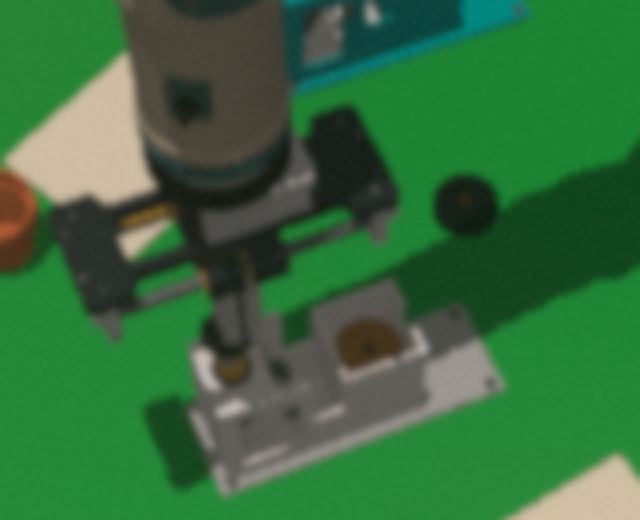

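The fingers stand over the knob at crop (230,330), slightly off in y because the arm is still settling. I'll let it settle before the press.

Call:
play_rows --targets '[[[0,0,0,0,0,0,0],[0,0,0,0,0,0,0],[0,0,0,0,0,0,0],[0,0,0,0,0,0,0]]]'

```text
time_s: 2.45
tcp_pos: [0.6546, -0.0027, 0.1811]
orientation: [[0.317, 0.948, 0.001], [0.948, -0.317, 0.0], [0.0, 0.001, -1.0]]
contact_force: [-0.9, -0.1, -0.1]
opening: 0.0008
```

```bash
python3 -c "
from h import *
move(.655,-.0065,.175,-19)"
```

```text
t 2.45 p [ 0.6546 -0.0027  0.1811] jawyaw -18.48 F [-0.9 -0.1 -0.1] open 0.0008
shift [-0.0035  0.0016  0.0061] turn [ 0.05 -0.03  0.52]
```

Call:
play_rows --targets '[[[0,-0.0035,0.0015,0.003,0,0,0],[0,-0.0035,0.0015,0.008,0,0,0],[0,-0.0035,0.0015,0.013,0,0,0],[0,-0.0035,0.0015,0.018,0,0,0],[0,-0.0035,0.0015,0.023,0,0,0],[0,-0.0035,0.0015,0.028,0,0,0],[0,-0.0035,0.0015,0.032,0,0,0],[0,-0.0035,0.0015,0.033,0,0,0]]]'

```text
time_s: 3.12
tcp_pos: [0.6553, -0.0076, 0.1474]
orientation: [[0.318, 0.948, 0.001], [0.948, -0.318, -0.001], [-0.0, 0.002, -1.0]]
contact_force: [0.6, -0.8, 6.0]
opening: 0.0004
```

The tip is at 0.1224 with 6 N, which is the spring force near the bottom. Pushing a little further to feel the hard stop.

Call:
play_rows --targets '[[[0,0,0,0.001,0,0,0],[0,0,0,0.002,0,0,0],[0,0,0,0.003,0,0,0],[0,0,0,0.003,0,0,0]]]'

```text
time_s: 3.45
tcp_pos: [0.6553, -0.0076, 0.1472]
orientation: [[0.318, 0.948, 0.002], [0.948, -0.318, -0.0], [0.001, 0.002, -1.0]]
contact_force: [-4.6, -0.2, 18.7]
opening: 0.0005
```

Hard stop confirmed: 18.7 N with no further travel. Retracting straight up.

Call:
play_rows --targets '[[[0,0,0,-0.006,0,0,0],[0,0,0,-0.012,0,0,0],[0,0,0,-0.018,0,0,0],[0,0,0,-0.026,0,0,0],[0,0,0,-0.036,0,0,0],[0,0,0,-0.05,0,0,0],[0,0,0,-0.07,0,0,0],[0,0,0,-0.09,0,0,0]]]'

```text
time_s: 4.12
tcp_pos: [0.6533, -0.0058, 0.2344]
orientation: [[0.317, 0.948, -0.004], [0.948, -0.317, 0.001], [-0.0, -0.004, -1.0]]
contact_force: [0.6, 0.3, 0.3]
opening: 0.0004
```

```bash
python3 -c "
from h import *
T=camera_model('top'); im=snapshot('top'); cv2.imwrite('pics/t2.png',im)
W=camera_model('wrist'); w=snapshot('wrist'); cv2.imwrite('pics/w2.png',w)
a=np.radians(-19);R=np.array([[np.cos(a),-np.sin(a)],[np.sin(a),np.cos(a)]])
o=np.r_[np.array([.5675,.023])+R@[-.059,0],.017]; print('outlet',o,proj(T,o),proj(W,o))
i=im.astype(int); m=((i[...,2]-i[...,0]>35)&(i[...,2]-i[...,1]>12)).astype(np.uint8)
n,l,st,c=cv2.connectedComponentsWithStats(m)
for k in range(1,n):
  if 280<c[k][0]<360 and 160<c[k][1]<240 and st[k][4]>20: print('top',st[k],c[k],ray(T,c[k],.017))
cv2.imwrite('pics/tw2.png',np.hstack([cv2.resize(im[140:230,290:350],(400,600),interpolation=2),cv2.resize(w[100:400,120:320],(400,600))]))
move(.655,-.0065,.22,-19)
"
```

```text
outlet [0.5117144  0.04220852 0.017     ] [313.66486709 207.54574368] [195.98734047 175.37551224]
t 4.22 p [ 0.6559 -0.0064  0.2375] jawyaw -18.48 F [-0.2  0.6  1.6] open 0.0005
shift [-0.0004 -0.0009  0.0175] turn [ 0.22 -0.12  0.52]
```

View pics/tw2.png

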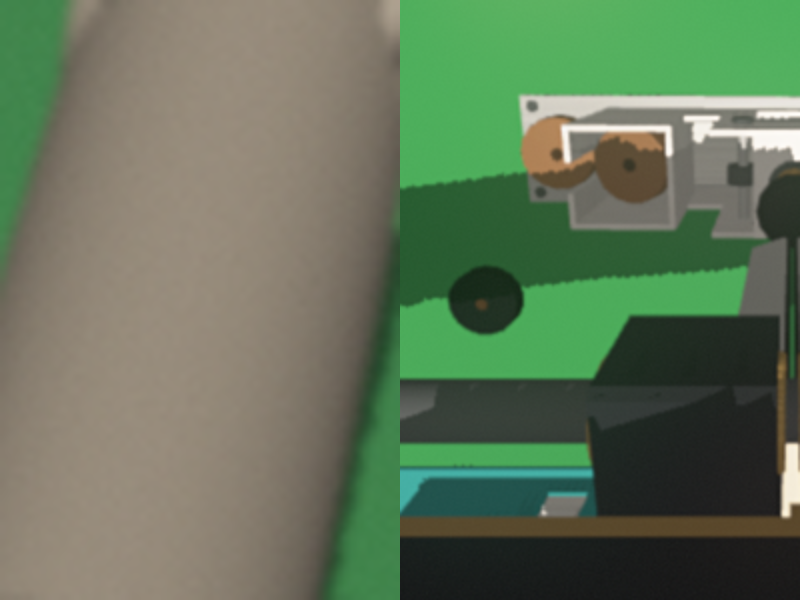

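The disc is out on the apron, with its hole at wrist pixel (198,178) against a predicted outlet at (196,175). The plunger is up, disc3 is still in the magazine, and the arm hides the top view. Next I'll open the fingers to about 20 mm and go to the disc's left (+y) side.

```bash
python3 -c "
from h import *
move(.5296,.0942,.12,-19)"
```

```text
t 4.22 p [ 0.6559 -0.0064  0.2375] jawyaw -18.48 F [-0.2  0.6  1.6] open 0.0005
shift [ 0.0551 -0.1521  0.117 ] turn [ 0.22 -0.12  0.52]
```

Call:
play_rows --targets '[[[0.21,0.013,-0.036,0,0,0,0],[0.21,0.026,-0.072,0,0,0,0],[0.21,0.039,-0.108,0,0,0,0],[0.21,0.055,-0.142,0.02,0,0,0.5],[0.21,0.055,-0.152,0.05,0,0,0.5],[0.21,0.055,-0.152,0.08,0,0,0.5],[0.21,0.055,-0.152,0.1,0,0,0.5],[0.21,0.055,-0.152,0.1,0,0,0.5]]]'

```text
time_s: 4.88
tcp_pos: [0.5236, 0.0942, 0.1303]
orientation: [[0.324, 0.946, -0.01], [0.946, -0.325, -0.001], [-0.004, -0.009, -1.0]]
contact_force: [-0.3, 1.0, 0.2]
opening: 0.0199
```

```bash
python3 -c "
from h import *
snapshot('scene');snapshot('scene')
W=camera_model('wrist'); w=snapshot('wrist'); S=camera_model('scene'); s=snapshot('scene')
o=np.array([.5117,.0422,.017]);print(proj(W,o),proj(S,o))
cv2.imwrite('pics/ws3.png',np.vstack([w[100:400],cv2.resize(s[140:265,230:390],(640,500),interpolation=2)[:300]]))
move(.5296,.0942,.032,-19)"
```

```text
[317.23512895 248.23284013] [341.28659225 216.79323726]
t 5.08 p [0.5287 0.0936 0.1354] jawyaw -19.03 F [ 0.2 -0.5  0.3] open 0.0193
shift [0.0008 0.0005 0.1034] turn [ 0.07 -0.04 -0.03]
```

View pics/ws3.png

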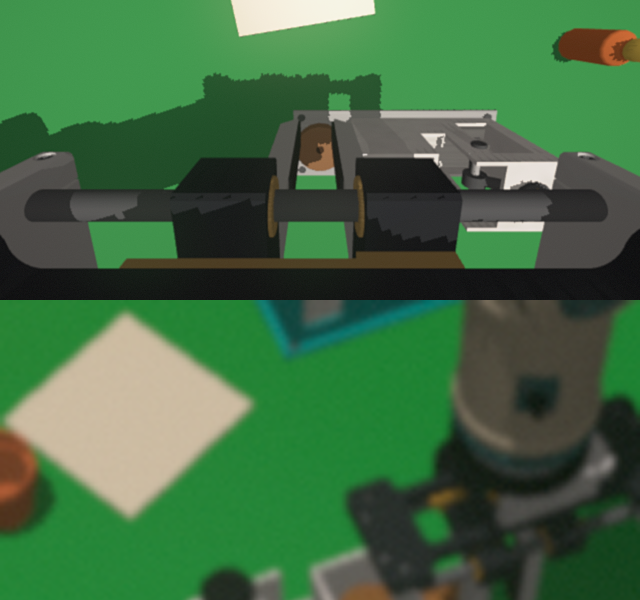

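The wrist view has the disc centred between the fingers at (317,247), predicted (317,248). Lowering to a tip height of about 9 mm, next to the disc.

Call:
play_rows --targets '[[[0.21,0,0,0.02,0,0,0],[0.21,0,0,0.04,0,0,0],[0.21,0,0,0.06,0,0,0],[0.21,0,0,0.08,0,0,0],[0.21,0,0,0.094,0,0,0],[0.21,0,0,0.101,0,0,0],[0.21,0,0,0.101,0,0,0],[0.21,0,0,0.101,0,0,0]]]'

```text
time_s: 5.75
tcp_pos: [0.5287, 0.0936, 0.0343]
orientation: [[0.326, 0.945, 0.001], [0.945, -0.326, 0.0], [0.001, 0.001, -1.0]]
contact_force: [0.1, 0.2, 0.1]
opening: 0.02
```

```bash
python3 -c "
from h import *
u=np.array([-.3256,-.9455])
p=np.array([.5117,.0422])
for d in (-.055,.06,.07):
  move(*(p+u*d),.034,-19)"
```

```text
t 5.75 p [0.5287 0.0936 0.0343] jawyaw -19.02 F [0.1 0.2 0.1] open 0.02
shift [0.0008 0.0006 0.0003] turn [ 0.07 -0.04 -0.02]
t 5.75 p [0.5287 0.0936 0.0343] jawyaw -19.02 F [0.1 0.2 0.1] open 0.02
shift [-0.1142  0.0007  0.0002] turn [ 0.07 -0.04 -0.02]
t 5.75 p [0.5287 0.0936 0.0343] jawyaw -19.02 F [0.1 0.2 0.1] open 0.02
shift [-0.1242  0.0007  0.0002] turn [ 0.07 -0.04 -0.02]
```

Call:
play_rows --targets '[[[0.21,-0.006,0,0,0,0,0],[0.21,-0.012,0,0,0,0,0],[0.21,-0.017,0,0,0,0,0],[0.21,-0.021,0,0,0,0,0],[0.21,-0.025,0,0,0,0,0],[0.21,-0.029,0,0,0,0,0],[0.21,-0.033,0,0,0,0,0],[0.21,-0.037,0,0,0,0,0]]]'

```text
time_s: 6.42
tcp_pos: [0.5158, 0.0584, 0.0335]
orientation: [[0.326, 0.945, 0.0], [0.945, -0.326, 0.0], [0.0, 0.0, -1.0]]
contact_force: [0.5, 0.3, -0.1]
opening: 0.0198
```

Call:
play_rows --targets '[[[0.21,-0.005,0,0,0,0,0],[0.21,-0.01,0,0,0,0,0],[0.21,-0.015,0,0,0,0,0],[0.21,-0.02,0,0,0,0,0],[0.21,-0.025,0,0,0,0,0],[0.21,-0.03,0,0,0,0,0],[0.21,-0.035,0,0,0,0,0],[0.21,-0.04,0,0,0,0,0]]]'

```text
time_s: 7.08
tcp_pos: [0.5026, 0.0204, 0.0335]
orientation: [[0.326, 0.945, -0.0], [0.945, -0.326, -0.0], [-0.0, -0.0, -1.0]]
contact_force: [0.3, -0.4, 0.1]
opening: 0.0202
```

Call:
play_rows --targets '[[[0.21,-0.005,0,0,0,0,0],[0.21,-0.01,0,0,0,0,0],[0.21,-0.015,0,0,0,0,0],[0.21,-0.02,0,0,0,0,0],[0.21,-0.025,0,0,0,0,0],[0.21,-0.03,0,0,0,0,0],[0.21,-0.034,0,0,0,0,0],[0.21,-0.037,0,0,0,0,0]]]'

```text
time_s: 7.75
tcp_pos: [0.4906, -0.0147, 0.0335]
orientation: [[0.326, 0.945, -0.0], [0.945, -0.326, -0.0], [-0.0, -0.0, -1.0]]
contact_force: [0.1, -0.0, -0.5]
opening: 0.0198
```

```bash
python3 -c "
from h import *
a=np.radians(-19);R=np.array([[np.cos(a),-np.sin(a)],[np.sin(a),np.cos(a)]])
p=np.array([.5675,.023])+R@[-.059,-.09]
W=camera_model('wrist');w=snapshot('wrist');cv2.imwrite('pics/w4.png',w)
print(p,proj(W,[*p,.014])); move(*p,.034,-19)
i=w.astype(int); m=((i[...,2]-i[...,0]>35)&(i[...,2]-i[...,1]>12)).astype(np.uint8)
n,l,st,c=cv2.connectedComponentsWithStats(m)
for k in range(1,n):
  if st[k][4]>150: print(st[k],c[k])
"
```

```text
[ 0.48241327 -0.04288815] [316.59928529 277.79667558]
t 7.8 p [ 0.4904 -0.0152  0.0335] jawyaw -19.07 F [-0.4 -0.7  0.5] open 0.02
shift [-0.0288  0.0015 -0.0005] turn [-0.    0.03 -0.07]
[ 384   91  117  104 8248] [446.99078565 143.8992483 ]
[ 296  246   40   43 1363] [315.53998533 267.56566398]
[268 276  11  61 360] [271.64722222 306.6       ]
[354 276  11  61 367] [359.64032698 306.7520436 ]
[ 121  352  343   16 3623] [315.94369307 361.59950317]
```

View pics/w4.png

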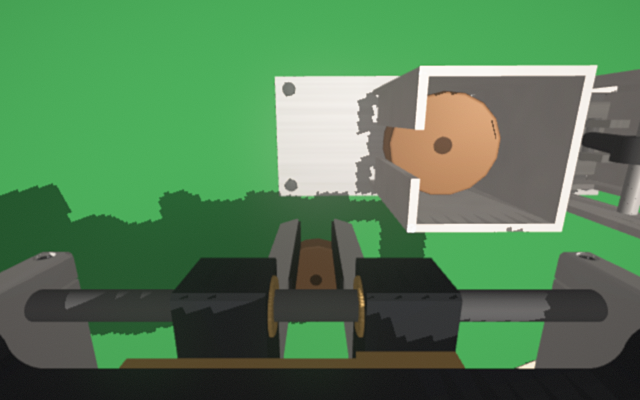

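The disc hole is at (316,279), exactly as predicted, so the disc is at (0.482,-0.043), clear of the apron. Before leg 2 I'll check clearances to the black disc and the turquoise look-alike.

```bash
python3 - <<'E'
from h import *
T=camera_model("top");i=cv2.imread("pics/top0.png")
dark=(i.max(2)<80).astype(np.uint8);n,l,st,c=cv2.connectedComponentsWithStats(dark)
for k in range(1,n):
    x,y=c[k]
    if 325<x<420 and 225<y<260 and st[k][4]>25: print(st[k],c[k],"z.014",ray(T,c[k],.014).round(4),"z.142",ray(T,c[k],.142).round(4))
D=np.array([.4824,-.0429]);M=np.array([.568,-.241]);u=(M-D)/np.hypot(*(M-D));ang=np.degrees(np.arctan2(u[1],u[0]))
print("u",u,ang)
y=ang+90
move(*(D-.042*u),.0335,y)
E
```

```text
[333 231  14  14 154] [339.15584416 237.68831169] z.014 [ 0.4179 -0.0386  0.014 ] z.142 [ 0.4275 -0.0331  0.142 ]
[401 239  13  10 111] [407.17117117 243.45045045] z.014 [ 0.4017 -0.252   0.014 ] z.142 [ 0.413  -0.2237  0.142 ]
u [ 0.39665791 -0.9179665 ] -66.63058594649262
t 7.8 p [ 0.4904 -0.0152  0.0335] jawyaw -19.07 F [-0.4 -0.7  0.5] open 0.02
shift [ 0.0022 -0.0269  0.    ] turn [-1.000e-02  3.000e-02 -4.244e+01]
```

Clearances are fine: at least 11 mm to the black disc and 30 mm to the turquoise knob. Backing off, then rotating about the disc onto the line to the mat.

Call:
play_rows --targets '[[[0.21,0.01,0,0,0,0,0],[0.21,0.018,0,0,0,0,0],[0.21,0.02,-0.005,0,0,0,-7],[0.21,0.018,-0.01,0,0,0,-14],[0.21,0.016,-0.016,0,0,0,-21],[0.21,0.012,-0.02,0,0,0,-28],[0.21,0.008,-0.024,0,0,0,-35],[0.21,0.003,-0.027,0,0,0,-42]]]'

```text
time_s: 8.47
tcp_pos: [0.4664, -0.0005, 0.0334]
orientation: [[-0.399, 0.917, 0.0], [0.917, 0.399, 0.001], [0.001, 0.001, -1.0]]
contact_force: [0.0, 0.5, -0.3]
opening: 0.0196
```

Call:
play_rows --targets '[[[0.21,0,0,0,0,0,0],[0.21,0,0,0,0,0,0],[0.21,0,0,0,0,0,0]]]'

```text
time_s: 8.72
tcp_pos: [0.467, -0.0015, 0.0335]
orientation: [[-0.389, 0.921, 0.001], [0.921, 0.389, 0.0], [0.0, 0.001, -1.0]]
contact_force: [-0.4, -0.2, 0.1]
opening: 0.0195
```

```bash
python3 - <<'E'
from h import *
D=np.array([.4824,-.0429]);M=np.array([.568,-.241]);u=(M-D)/np.hypot(*(M-D))
move(*(D-.03*u),.0325,23.4); move(*(M-.03*u),.0325,23.4)
W=camera_model('wrist');w=snapshot('wrist');cv2.imwrite('pics/w5.png',w);print(proj(W,[*D,.014]))
E
```

```text
t 8.72 p [ 0.467  -0.0015  0.0335] jawyaw 22.88 F [-0.4 -0.2  0.1] open 0.0195
shift [-0.0141 -0.0022  0.001 ] turn [ 0.05 -0.   -0.52]
t 8.72 p [ 0.467  -0.0015  0.0335] jawyaw 22.88 F [-0.4 -0.2  0.1] open 0.0195
shift [-0.2299 -0.0003  0.001 ] turn [ 0.05 -0.   -0.52]
[311.87011391 297.03832721]
```

View pics/w5.png

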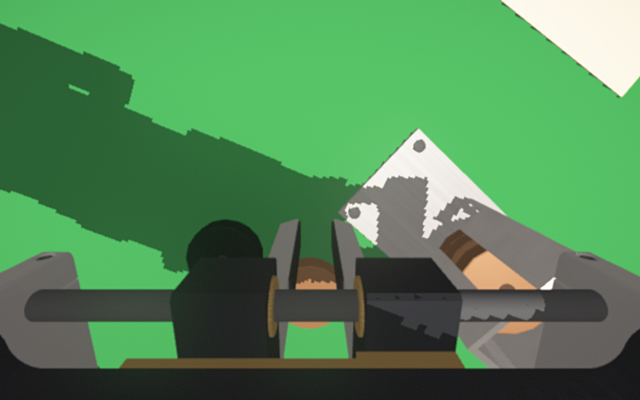

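The disc sits centred between the fingers at (316,298), and the black disc is clear on the left. Pushing leg 2.

Call:
play_rows --targets '[[[0.21,-0.005,0,0.001,0,0,0],[0.21,-0.009,0,0.001,0,0,0],[0.21,-0.013,0,0.001,0,0,0],[0.21,-0.018,0,0.001,0,0,0],[0.21,-0.024,0,0.001,0,0,0],[0.21,-0.031,0,0.001,0,0,0],[0.21,-0.038,0,0.001,0,0,0],[0.21,-0.045,0,0.001,0,0,0]]]'

```text
time_s: 9.43
tcp_pos: [0.4842, -0.0448, 0.0325]
orientation: [[-0.39, 0.921, 0.0], [0.921, 0.39, -0.0], [-0.0, 0.0, -1.0]]
contact_force: [-0.4, -0.6, -0.7]
opening: 0.0194
```

Call:
play_rows --targets '[[[0.21,-0.007,0,0,0,0,0],[0.21,-0.014,0,0,0,0,0],[0.21,-0.021,0,0,0,0,0],[0.21,-0.028,0,0,0,0,0],[0.21,-0.035,0,0,0,0,0],[0.21,-0.042,0,0,0,0,0],[0.21,-0.049,0,0,0,0,0],[0.21,-0.056,0,0,0,0,0]]]'

```text
time_s: 10.1
tcp_pos: [0.5059, -0.0961, 0.0324]
orientation: [[-0.391, 0.921, -0.0], [0.921, 0.391, 0.0], [0.0, -0.0, -1.0]]
contact_force: [0.5, 0.3, -0.0]
opening: 0.0199
```

Call:
play_rows --targets '[[[0.21,-0.007,0,0,0,0,0],[0.21,-0.014,0,0,0,0,0],[0.21,-0.021,0,0,0,0,0],[0.21,-0.028,0,0,0,0,0],[0.21,-0.035,0,0,0,0,0],[0.21,-0.042,0,0,0,0,0],[0.21,-0.049,0,0,0,0,0],[0.21,-0.056,0,0,0,0,0]]]'

```text
time_s: 10.77
tcp_pos: [0.5278, -0.1476, 0.0324]
orientation: [[-0.391, 0.921, -0.0], [0.921, 0.391, 0.0], [0.0, -0.0, -1.0]]
contact_force: [-0.4, -0.4, 0.2]
opening: 0.0198
```

```bash
python3 - <<'E'
from h import *
D=np.array([.4824,-.0429]);M=np.array([.568,-.241]);u=(M-D)/np.hypot(*(M-D))
move(*(M-.03*u),.0325,23.4)
W=camera_model('wrist');w=snapshot('wrist');cv2.imwrite('pics/w6.png',w)
p=np.array(status.observe()['tcp_pos'])[:2]+.03*u; print(p,proj(W,[*p,.014]))
E
```

```text
t 10.77 p [ 0.5278 -0.1476  0.0324] jawyaw 22.99 F [-0.4 -0.4  0.2] open 0.0198
shift [-0.0717  0.0003 -0.0001] turn [-0.   -0.   -0.41]
[ 0.5404385  -0.17697728] [314.97463573 281.48719725]
```

View pics/w6.png

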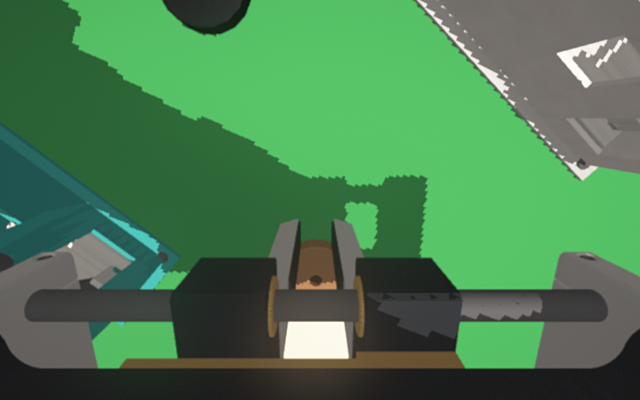

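The disc is still cradled at (316,281) and entering the mat, and the turquoise unit remains left of the gripper. Finishing the last 68 mm.

Call:
play_rows --targets '[[[0.21,-0.006,0,0,0,0,0],[0.21,-0.012,0,0,0,0,0],[0.21,-0.018,0,0,0,0,0],[0.21,-0.024,0,0,0,0,0],[0.21,-0.03,0,0,0,0,0],[0.21,-0.036,0,0,0,0,0],[0.21,-0.042,0,0,0,0,0],[0.21,-0.047,0,0,0,0,0]]]'

```text
time_s: 11.48
tcp_pos: [0.5462, -0.191, 0.0324]
orientation: [[-0.39, 0.921, 0.0], [0.921, 0.39, -0.0], [-0.0, 0.0, -1.0]]
contact_force: [0.9, -0.3, 0.2]
opening: 0.0198
```

Call:
play_rows --targets '[[[0.21,-0.004,0,0,0,0,0],[0.21,-0.008,0,0,0,0,0],[0.21,-0.012,0,0,0,0,0],[0.21,-0.015,0,0,0,0,0],[0.21,-0.018,0,0,0,0,0],[0.21,-0.02,0,0,0,0,0],[0.21,-0.021,0,0,0,0,0],[0.21,-0.021,0,0,0,0,0]]]'

```text
time_s: 12.15
tcp_pos: [0.5542, -0.2097, 0.0324]
orientation: [[-0.391, 0.921, -0.0], [0.921, 0.391, -0.0], [-0.0, -0.0, -1.0]]
contact_force: [-0.2, 0.7, 0.3]
opening: 0.0195
```

Call:
play_rows --targets '[[[0.21,0.006,0,0,0,0,0],[0.21,0.015,0,0,0,0,0],[0.21,0.025,0,0,0,0,0],[0.21,0.03,0,-0.02,0,0,0],[0.21,0.03,0,-0.05,0,0,0],[0.21,0.03,0,-0.085,0,0,0],[0.21,0.03,0,-0.12,0,0,0],[0.21,0.03,0,-0.15,0,0,0]]]'

```text
time_s: 12.82
tcp_pos: [0.5421, -0.1803, 0.1845]
orientation: [[-0.392, 0.92, 0.0], [0.92, 0.392, 0.0], [0.0, 0.001, -1.0]]
contact_force: [0.8, -0.7, 0.2]
opening: 0.0198
```

Call:
play_rows --targets '[[[0.21,0.035,0,-0.01,0,0,0],[0.21,0.07,0,-0.02,0,0,0],[0.21,0.105,0,-0.03,0,0,0],[0.21,0.14,0,-0.04,0,0,0],[0.21,0.175,0,-0.05,0,0,0],[0.21,0.21,0,-0.05,0,0,0],[0.21,0.24,0,-0.05,0,0,0],[0.21,0.26,0,-0.05,0,0,0]]]'

```text
time_s: 13.48
tcp_pos: [0.4381, 0.0612, 0.2326]
orientation: [[-0.395, 0.919, -0.001], [0.919, 0.395, 0.001], [0.002, -0.0, -1.0]]
contact_force: [0.3, -0.1, -0.4]
opening: 0.0202
```

Call:
play_rows --targets '[[[0.21,0.035,0,0,0,0,0],[0.21,0.07,0,0,0,0,0],[0.21,0.105,0,0,0,0,0],[0.21,0.14,0,0,0,0,0],[0.21,0.175,0,0,0,0,0],[0.21,0.2,0,0,0,0,0],[0.21,0.2,0,0,0,0,0],[0.21,0.2,0,0,0,0,0]]]'

```text
time_s: 14.15
tcp_pos: [0.3608, 0.2428, 0.2323]
orientation: [[-0.395, 0.919, -0.001], [0.919, 0.395, -0.0], [0.0, -0.001, -1.0]]
contact_force: [0.6, 1.2, -0.3]
opening: 0.0197
```

```bash
python3 - <<'E'
from h import *
T=camera_model('top');im=snapshot('top');s=snapshot('scene');S=camera_model('scene')
cv2.imwrite('pics/t7.png',np.vstack([cv2.resize(im[70:280,170:490],None,fx=2,fy=2,interpolation=2)[:420],s[110:290]]))
i0=cv2.imread("pics/top0.png")
for nm,i in(("now",im),("t0",i0)):
  i=i.astype(int);m=((i[...,2]-i[...,0]>45)&(i[...,2]-i[...,1]>15)).astype(np.uint8)
  n,l,st,c=cv2.connectedComponentsWithStats(m)
  for k in range(1,n):
    if 240<c[k][0]<440 and 140<c[k][1]<240 and st[k][4]>40: print(nm,st[k],c[k],ray(T,c[k],.014).round(4))
a=np.radians(8.6);x=ray(T,(0,0),0)
i=s.astype(int)
print(status.observe()['tcp_pos'],status.observe()['contact_force'])
E
```

```text
now [394 143  20  20 287] [403.75609756 152.58536585] [ 0.688  -0.2411  0.014 ]
now [253 151  19  19 283] [261.90812721 159.795053  ] [0.6612 0.2074 0.014 ]
now [246 185  14  14 158] [252.76582278 191.56329114] [0.5604 0.2347 0.014 ]
now [313 184  14  14 156] [319.56410256 190.04487179] [0.567  0.0242 0.014 ]
now [395 185  15  14 164] [402.23780488 191.36585366] [ 0.5651 -0.2364  0.014 ]
t0 [395 143  19  20 278] [403.82374101 152.64748201] [ 0.6878 -0.2413  0.014 ]
t0 [253 151  19  19 279] [261.9390681  159.86379928] [0.661  0.2073 0.014 ]
t0 [313 182  14  15 171] [319.78362573 189.04093567] [0.5702 0.0235 0.014 ]
t0 [246 185  14  14 157] [252.72611465 191.54140127] [0.5605 0.2349 0.014 ]
[0.36217382 0.24070643 0.23233399] [ 0.38482245 -0.30608108 -0.01903905]
```

View pics/t7.png

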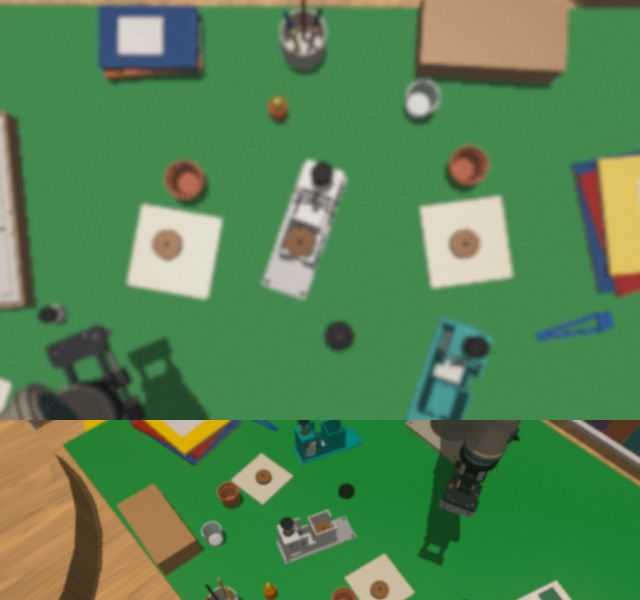

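The disc lies centred on the empty mat, at (0.565,-0.236) against a mat centre of (0.568,-0.241). The plunger is up and everything else is in place. Handing in.

```bash
python3 -c "
from plant import r
print(r.finish_job())"
```

```text
the job is handed in; nothing more can be done
None
```

I handed the job in after about 14 s of robot time. The disc is on the empty mat; the hand-in reported no verdict.

- **Press:** I pressed the plunger once to its hard stop (tip at about 122 mm, 18.7 N) and let it come back up. One disc came out, and I saw it about 2 mm from the expected outlet point.
- **Push:** I pushed the disc with two fingertips held about 20 mm apart. It went sideways off the apron first, then on a second line to the mat, with no contact force above sensor noise (about 1 N).
- **Final position:** The top view puts the disc about 5 mm from the mat's centre.
- **Other things:** The served disc and both pots had moved less than 1 mm. The plunger is up, and the magazine still shows a disc on its axis. In the last picture the cup, dropper, vial, tweezers and the two look-alikes look undisturbed. I checked those by eye only.
- **Disagreements:** None of the checks failed. Cross-checks between cameras differed by up to about 6 mm on the knob and 4 mm on the magazine. The top and wrist views agreed to about 2 mm, so I used those.

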